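# Balance the check weight on the domed load cell

### The job

Get the load cell ready for its calibration reading: lift the guard gate's latch bar out of its catch and swing the gate at least 60 degrees open. Then gently balance the largest of the three check weights, upright and centred, on top of the domed load cell, let go, and leave the gate open. Leave the other two weights, the vial and the dish where they are.

Things in the scene. Friction and masses are not known exactly. Their poses are not given: they have to be found in the camera images.
- dome_top (a point): highest point of the fixed domed load cell: a smooth steel spherical cap, radius of curvature 50 mm, 99 mm wide, rising from the base plate (215 x 130 x 12 mm) to this point 54 mm above the bench. Axes are the stand's: +x from the latch end (robot side) to the hinge end, +y to its left, z up. While shut, the gate's clear panel covers the dome, 27 mm above it
- gate_hinge (a point): point on the gate's vertical hinge axis, 88 mm above the bench, 85 mm from the dome's top along the stand's +x. The 26 mm wide hinge knuckle reaches 100 mm above the bench. Axes are the stand's; they do not turn with the gate
- gate (a joint): guard gate angle, rad: 0 shut (start), 1.8 fully open. Grows anticlockwise from above: the latch end, at 0 on the stand's -x side of the hinge, moves to the stand's -y. Light friction (0.04 N m), stays where left. A level clear panel 105 x 56 mm, 81 to 85 mm above the bench, under an aluminium arm with its top at 92 mm; its end is 127 mm from the hinge axis
- latch (a joint): gravity latch bar angle, rad: 0 down in its catch, 0.7 fully up; falls back by its weight (70 g). A bar 128 x 9 x 6 mm along the gate's arm, its level pivot across the gate, 65 mm from the hinge axis, 100 mm above the bench. The catch is a fork with a 15 mm opening, 143 mm from the hinge axis. Clear of the fork above about 0.17 rad (knob 20 mm up); 0.24 rad gives room to spare
- latch_knob (a point): point to grip, on the axis of the upright round knob near the bar's outer end; 122 mm above the bench while down. Knob 14 mm wide; its top 12 mm above this point, the bar's top 20 mm below it. 180 mm from the hinge axis, 115 mm out from the latch pivot and 22 mm above it; moves with latch and gate. The fork is 37 mm nearer the hinge, its prongs 108 mm high
- weight_l_mid (a point): centre, half-way up, of the largest check weight (about 450 g): steel disc 64 mm wide, 16 mm thick, flat underside, neck 12 mm wide, round head 20 mm wide from 34 to 50 mm above the underside. The point is on its axis, 25 mm above the underside (head's middle 17 mm above it). On a black rubber mat 290 x 110 x 3 mm in a row with the two others, 90 mm apart, in any order
- weight_m_mid (a point): the same point of the middle weight: disc 52 mm wide, 14 mm thick, 50 mm high over all. Leave it alone
- weight_s_mid (a point): the same point of the smallest weight: disc 40 mm wide, 12 mm thick, 50 mm high over all. Leave it alone
- vial_mid (a point): centre of an amber glass vial 32 mm wide, 62 mm high. Leave it alone
- dish_mid (a point): centre of a white dish 80 mm wide, 30 mm high. Leave it alone
Things that resemble listed ones, but are neither listed nor needed, are in the scene too. Leave any blue look-alike of the part that bears weight_l_mid alone.

How it is judged:
By the outcome, as a careful person would: the job done as asked, in the order asked, and still so for the second after the job is handed in, with the robot touching nothing.
It also fails if it takes over 69 s, if anything falls off the work surface, if the arm or the gripper's body presses on something with over 40 N, if the wrist force passes 120 N, or if a joint passes its speed limit or range.

### The arm

A 7-joint arm with a two-finger parallel gripper is mounted at the origin on the work surface. World frame = base frame: x ahead of the robot, y to its left, z up, the work surface at z = 0. Lengths are in m, angles in rad, forces in N, time in s.
With the tool pointing down it reaches from about 0.4 to 0.9 m from the base axis. Payload 5.5 kg.
Tool frame: the origin (TCP) lies between the finger pads; the fingertips stand 22 mm ahead of it and the grasp point (between the pads) lies 3 mm ahead of it; y points along the fingers, x is the direction in which the jaws open and shut, and the axes are right-handed (so a half turn about y gives the same grasp; the last joint's range is limited). The gripper opens to 85 mm and grips with 20 to 120 N. Pads are 22 mm wide; open, the fingers measure 114 mm over their backs; the gripper's body (76 mm by 85 mm) begins 54 mm behind the grasp point. The pads swing forward as they close: fully open they stand 13 mm farther back than shut.
Start: joints at [-0.887, 0.501, -0.427, 1.55, 0.221, 1.138, -0.21], TCP at [0.265, 0.593, 0.253] pointing down, gripper open.
Joint ranges: [-2.88, 2.88], [-0.31, 2.03], [-1.54, 1.56], [0.2, 2.42], [-1.41, 4.55], [0.19, 2.02], [-2.57, 2.57]. Speed limits (rad/s): [2.57, 2.57, 3.14, 3.14, 3.14, 3.14, 3.14].

### API

Orientations are given as a 3x3 rotation matrix whose columns are the frame's x, y, z axes.
In Python, from station import status, optics, order gives the robot as it stands. The module is installed in compiled form; this text tells all that it offers.
- The arm moves only by the shell command python3 -m inch 'ROWS'. ROWS is JSON, a list of rows, each a list of 5 numbers: the closure, from 0 (fully open) to 1 (shut), then the shift along the tool's x, y, z in m, then the turn about the tool's y in rad. A call has 1 to 20 rows; each row is the pose to reach, as a shift and turn from the pose measured when the call began, along the tool's axes at that moment; what a row does not reach only later rows make up. A row lasts 1/8 s, in which the tool goes at most 62.5 mm and 10.7 degrees, less where a joint would pass 70% of its speed; a pose out of reach is approached as far as the arm can. A call with a gripper value outside its range is refused whole. The fingers move at their own pace and stop on an object; the grip force is fixed at half the most. Time passes only in rows, so rows that repeat a pose let the fingers close. It gives the time, the measured TCP pose, the force and the opening at its end, in the units of the state.
- status.observe(): the state, without advancing time (a new reading comes with each control period).
- optics.get_image(name): name is "scene" or "side" or "wrist"; returns a dict with "color" (480x640x3 uint8, red, green, blue), "K" (3x3 intrinsics, pixels), "distortion" ([k1, k2, p1, p2, k3] as OpenCV has them; the pictures are not rectified), "R" (3x3) and "t" (3): a world point X has camera coordinates R X + t; the wrist camera has in their place "tool_from_camera" (4x4, takes a point from camera to tool coordinates, whose origin is the TCP and whose axes are the tool frame's). Camera axes: x right, y down, z forward; pixel columns grow to the right and rows downward; lengths in m; the calibration is good to about 2 mm. A picture is of the moment at which its call begins: read the wrist's pose just before it. There is no depth.
- order.hand_in(): hands the job in, once; it reports no verdict.
The state is a dict: "time_s": time; "qpos": joint angles; "qvel": joint speeds; "tau": joint torques, N m; "eef_pos": TCP position; "ee_rot": TCP orientation; "ft_force": force on the tool from outside, world axes, zero at the start; "moment": the same for the moment, N m; "gripper_width": opening from 0.0 (shut) to 1.0 (fully open).
Only numpy, scipy, OpenCV 4.12 (cv2) and the standard library are available. Lean on these libraries where they do the work, as an engineer would, in place of code of your own. Each camera call takes 0.05 s, during which the arm holds its last target.

## Working session

There is one attempt and no reset: what is moved stays moved. The work goes in short steps, Python scripts to look and compute and a shell command to move; the robot and the scene stay as the last step left them, time stands still between calls to the robot, and variables do not carry over. Pictures are saved under pics/ and viewed, and the job is handed in when it is done.

```bash
mkdir -p pics; ls; cat > h.py <<'E'
import numpy as np, cv2
from station import status, optics, order
def snap(name,fn=None):
    s=status.observe(); d=optics.get_image(name)
    d['s']=s
    if fn: cv2.imwrite('pics/'+fn,d['color'][:,:,::-1])
    if name=='wrist':
        T=np.array(d['tool_from_camera']); R=np.array(s['ee_rot']); p=np.array(s['eef_pos'])
        d['Rc']=R@T[:3,:3]; d['o']=R@T[:3,3]+p
    else:
        R=np.array(d['R']); d['Rc']=R.T; d['o']=-R.T@np.array(d['t'])
    return d
def ray(d,uv):
    q=cv2.undistortPoints(np.array([[uv]],float),np.array(d['K']),np.array(d['distortion'],float))[0,0]
    v=d['Rc']@np.array([q[0],q[1],1.]); return d['o'],v/np.linalg.norm(v)
def onz(d,uv,z):
    o,v=ray(d,uv); return o+v*(z-o[2])/v[2]
def proj(d,X):
    R=d['Rc'].T; t=-R@d['o']
    return cv2.projectPoints(np.array([X],float),cv2.Rodrigues(R)[0],t,np.array(d['K']),np.array(d['distortion'],float))[0][0,0]
def tri(*ps):
    A=np.zeros((3,3));b=np.zeros(3)
    for d,uv in ps:
        o,v=ray(d,uv);P=np.eye(3)-np.outer(v,v);A+=P;b+=P@o
    X=np.linalg.solve(A,b)
    return X,[round(1000*float(np.linalg.norm((np.eye(3)-np.outer(ray(d,uv)[1],ray(d,uv)[1]))@(X-ray(d,uv)[0]))),1) for d,uv in ps]
E
python3 - <<'E'
from h import *
for n in ['scene','side','wrist']:
    d=snap(n,n+'0.png'); print(n,d['o'].round(3),d['Rc'][:,2].round(2))
s=status.observe();print(s['eef_pos'],np.array(s['ee_rot']).round(3),s['time_s'],s['gripper_width'])
E
```

```text
pics
scene [0.955 0.331 0.542] [-0.68 -0.31 -0.67]
side [ 0.092 -0.336  0.654] [ 0.5   0.55 -0.67]
wrist [0.201 0.622 0.373] [ 0.25 -0.11 -0.96]
[0.26537601 0.59282283 0.25250716] [[ 0.409 -0.001 -0.913]
 [ 0.913 -0.001  0.409]
 [-0.001 -1.     0.   ]] 0.15 0.9977147010893933
```

View pics/scene0.png

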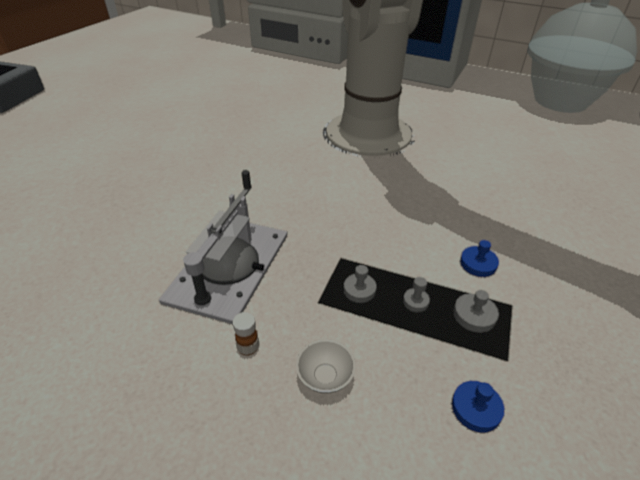

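View pics/side0.png

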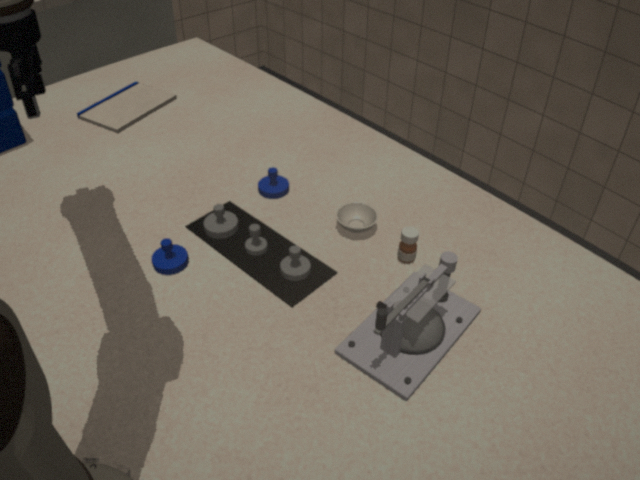

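View pics/wrist0.png

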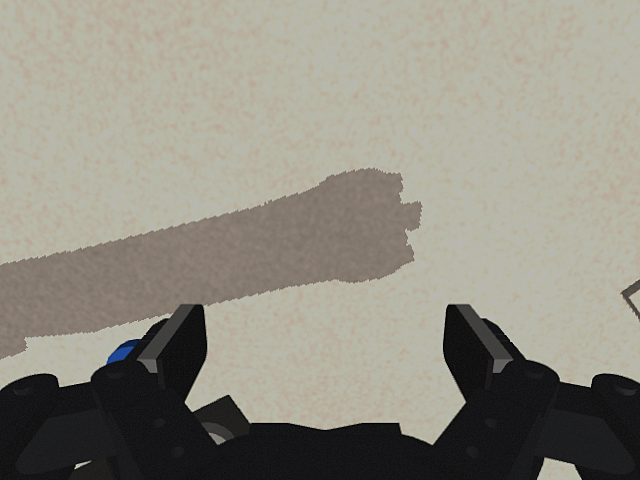

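```bash
python3 - <<'E'
from h import *
a=cv2.imread('pics/scene0.png');b=cv2.imread('pics/side0.png')
cv2.imwrite('pics/c1.png',cv2.resize(a[160:330,150:310],None,fx=3.5,fy=3.5,interpolation=cv2.INTER_CUBIC))
cv2.imwrite('pics/c2.png',cv2.resize(b[235:405,325:490],None,fx=3.5,fy=3.5,interpolation=cv2.INTER_CUBIC))
x=cv2.resize(a[230:360,310:520],None,fx=3,fy=3,interpolation=cv2.INTER_CUBIC);y=cv2.resize(b[190:310,175:345],None,fx=3,fy=3,interpolation=cv2.INTER_CUBIC)
y=cv2.resize(y,(int(y.shape[1]*300/y.shape[0]),300));x=cv2.resize(x,(int(x.shape[1]*300/x.shape[0]),300))
w=max(x.shape[1],y.shape[1]);f=lambda i:cv2.copyMakeBorder(i,0,0,0,w-i.shape[1],0)
cv2.imwrite('pics/c3.png',np.vstack([f(x),f(y)]))
E
```

```text
(no output)
```

View pics/c1.png

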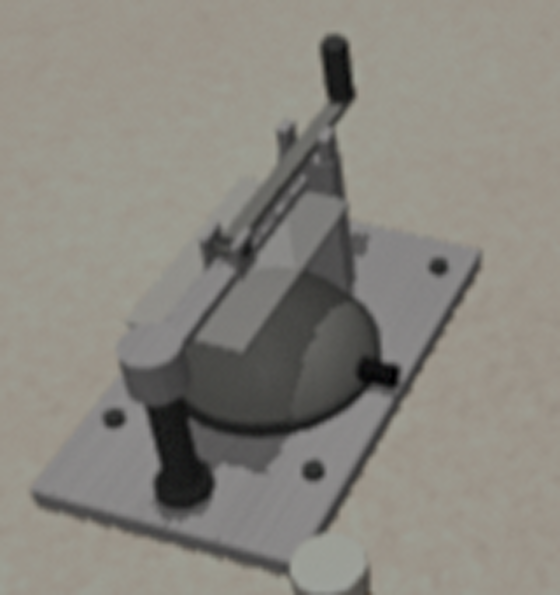

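View pics/c2.png

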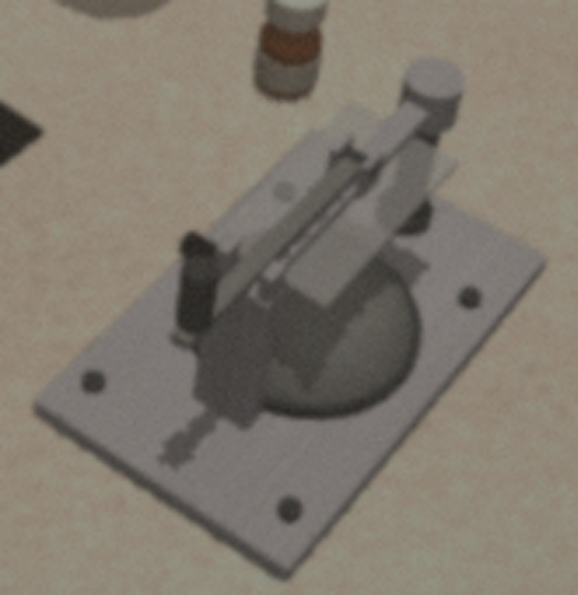

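View pics/c3.png

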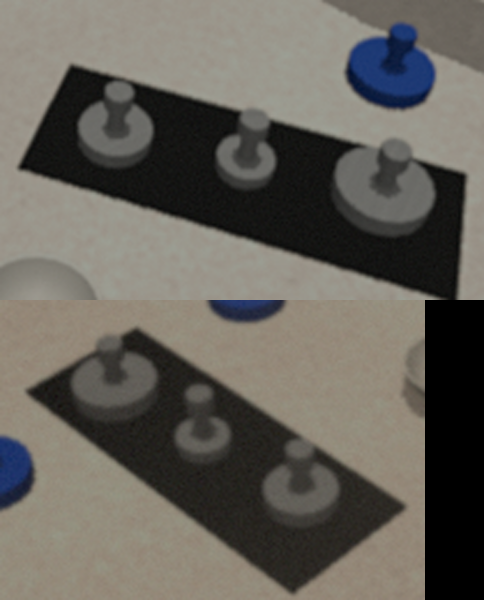

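```bash
python3 - <<'E'
from h import *
a=snap('scene');b=snap('side')
S=lambda x,y:(150+(x+.5)/3.5-.5,160+(y+.5)/3.5-.5)
T=lambda x,y:(325+(x+.5)/3.5-.5,235+(y+.5)/3.5-.5)
print('plate')
for p in [(35,490),(297,563),(480,252)]: print('scene',onz(a,S(*p),.012).round(4))
for p in [(37,405),(286,568),(545,260)]: print('side',onz(b,T(*p),.012).round(4))
print('knobtop',tri((a,S(335,42)),(b,T(197,240))), onz(a,S(335,42),.134),onz(b,T(197,240),.134))
print('knuckle', onz(a,S(150,345),.1),onz(b,T(433,78),.1))
X=lambda x,y:(310+x/2.308,230+y/2.308); Y=lambda x,y:(175+x/2.5,190+(y-300)/2.5)
for n,p,q in [('L',(396,147),(110,343)),('S',(255,118),(199,391)),('M',(119,89),(300,446))]:
    print(n,tri((a,X(*p)),(b,Y(*q))),onz(a,X(*p),.053),onz(b,Y(*q),.053))
print('Ldisc',onz(a,X(384,186),.019),onz(b,Y(114,378),.019))
for p in [(71,66),(466,175),(456,299),(20,168)]: print('mat',onz(a,X(*p),.003))
print('vial',onz(a,(244,320),.062)); print('dish',onz(a,(326,360),.03))
print('blue',onz(a,(478,390),.05),onz(a,(484,246),.05), onz(b,(168,260),.01),onz(b,(273,186),.01))
E
```

```text
plate
scene [ 0.661  -0.0834  0.012 ]
scene [0.6433 0.0418 0.012 ]
scene [0.4338 0.0118 0.012 ]
side [0.4311 0.0061 0.012 ]
side [ 0.4503 -0.1172  0.012 ]
side [ 0.6591 -0.0884  0.012 ]
knobtop (array([ 0.45852674, -0.04538494,  0.13854814]), [0.3, 0.3]) [ 0.45312742 -0.04989058  0.134     ] [ 0.46156623 -0.04256211  0.134     ]
knuckle [ 0.63044043 -0.02533274  0.1       ] [ 0.63005971 -0.0264264   0.1       ]
L (array([0.46629024, 0.35789495, 0.05170729]), [1.7, 1.7]) [0.46585811 0.35910353 0.053     ] [0.4657541  0.35414928 0.053     ]
S (array([0.4826353 , 0.27051978, 0.05244744]), [1.2, 1.2]) [0.48208934 0.27140567 0.053     ] [0.48257267 0.26859936 0.053     ]
M (array([0.49893781, 0.18110644, 0.05313445]), [1.4, 1.4]) [0.4976536  0.18202949 0.053     ] [0.49953991 0.17979117 0.053     ]
Ldisc [0.4696079  0.36055036 0.019     ] [0.46597041 0.35605257 0.019     ]
mat [0.44475059 0.12515684 0.003     ]
mat [0.41980547 0.40991154 0.003     ]
mat [0.52371567 0.41885715 0.003     ]
mat [0.55070184 0.13486244 0.003     ]
vial [0.66637916 0.08000882 0.062     ]
dish [0.65416849 0.19692144 0.03      ]
blue [0.62144802 0.38542249 0.05      ] [0.35535431 0.34249922 0.05      ] [0.34278758 0.33798665 0.01      ] [0.61371842 0.38995306 0.01      ]
```

Candidates for the largest weight, by scene pixel:
- Steel at (478,307), the biggest disc, at the mat's left end.
- Steel at (360,286), the middle weight.
- Steel at (417,297), the small weight.
- Blue look-alikes at (480,258) and (478,405).

I choose (478,307), side (221,220). The stand is turned about 8.7°, with the hinge at about (0.630, -0.026) and the knob near (0.455, -0.05). I'll go above the knob first.

```bash
python3 -m inch '[[0,-0.032,0,-0.027,0.16],[0,-0.064,0,-0.054,0.32],[0,-0.096,0,-0.082,0.48],[0,-0.127,0,-0.109,0.64],[0,-0.159,0,-0.136,0.80],[0,-0.191,0,-0.163,0.96],[0,-0.223,0,-0.191,1.12],[0,-0.255,0,-0.218,1.28],[0,-0.287,0,-0.245,1.44],[0,-0.318,0,-0.272,1.60],[0,-0.35,0,-0.3,1.76],[0,-0.382,0,-0.327,1.92],[0,-0.414,0,-0.354,2.08],[0,-0.445,0,-0.382,2.24],[0,-0.477,0,-0.409,2.40],[0,-0.509,0,-0.436,2.569],[0,-0.509,0,-0.436,2.569],[0,-0.509,0,-0.436,2.569],[0,-0.509,0,-0.436,2.569]]'
python3 - <<'E'
from h import *
d=snap('wrist','w1.png');s=d['s'];print(s['eef_pos'],np.array(s['ee_rot']).round(3),s['qpos'],s['ft_force'])
E
```

```text
time_s: 2.62
eef_pos: [0.4552, -0.0483, 0.2531]
ee_rot: [[0.154, -0.001, 0.988], [-0.988, -0.0, 0.154], [0.0, -1.0, -0.001]]
ft_force: [-0.2, 0.7, -0.6]
gripper_width: 0.996
[ 0.45520551 -0.04832277  0.25314028] [[ 0.154 -0.001  0.988]
 [-0.988 -0.     0.154]
 [ 0.    -1.    -0.001]] [-0.20795301  0.12421848  0.27597439  2.03274519 -0.03993052  0.99038483
 -1.32806402] [-0.24097741  0.6965416  -0.55526135]
```

View pics/w1.png

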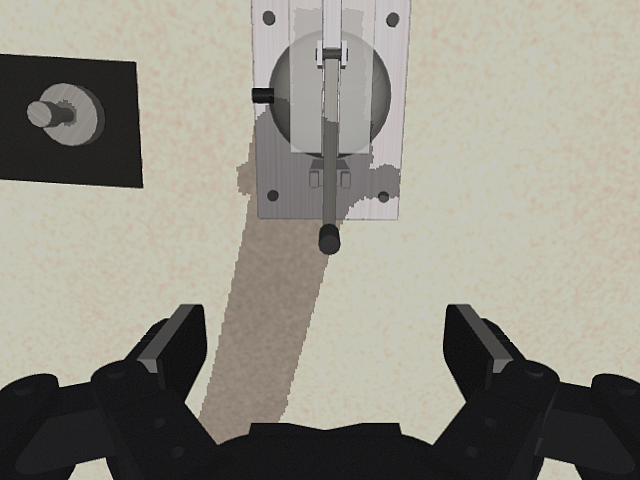

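```bash
python3 - <<'E'
from h import *
d=snap('wrist');a=snap('scene');b=snap('side')
im=cv2.imread('pics/w1.png');cv2.imwrite('pics/c4.png',cv2.resize(im[0:270,230:430],None,fx=2.2,fy=2.2,interpolation=cv2.INTER_CUBIC))
s=d['s'];p=np.array(s['eef_pos']);R=np.array(s['ee_rot'])
K=onz(d,(329,243.5),.134);print('knob',K, 'tool shift',R.T@(K-p))
for X in [(.452,-.053,.134),(.455,-.048,.134)]: print(proj(d,X),proj(a,X),proj(b,X))
for uv in [(268.5,18),(392.5,19.5),(273,196),(383.5,197)]: print('screw',onz(d,uv,.012))
for uv in [(258,219.5),(398,220)]: print('corner',onz(d,uv,.012))
E
```

```text
knob [ 0.4537017  -0.05111862  0.134     ] tool shift [ 0.00240892  0.11919567 -0.00188894]
[331.54731495 246.52777219] [244.14947288 170.82693745] [381.62164191 311.55615901]
[324.37361    240.77920975] [245.69314291 172.49624261] [380.42887668 308.14761095]
screw [0.59919442 0.02056513 0.012     ]
screw [ 0.6137469  -0.07927387  0.012     ]
screw [ 0.45444658 -0.00080938  0.012     ]
screw [ 0.46907996 -0.10020714  0.012     ]
corner [0.43053364 0.01025959 0.012     ]
corner [ 0.45007224 -0.11763454  0.012     ]
```

View pics/c4.png

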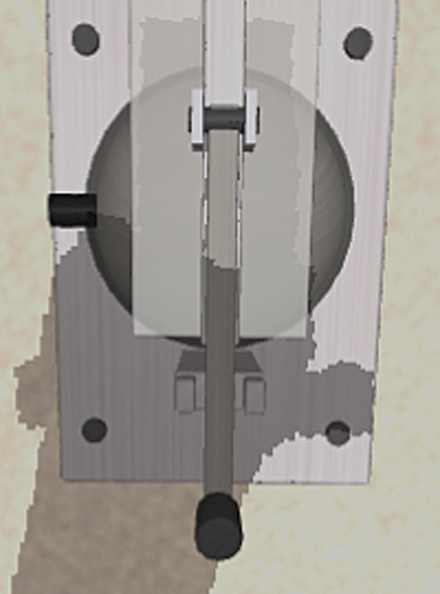

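```bash
python3 -m inch '[[0,0.0025,0.04,-0.001,0.01],[0,0.0025,0.08,-0.001,0.01],[0,0.0025,0.11,-0.001,0.01],[0,0.0025,0.127,-0.001,0.01],[0,0.0025,0.127,-0.001,0.01],[0,0.0025,0.127,-0.001,0.01]]'
python3 - <<'E'
from h import *
d=snap('wrist','w2.png')
E
```

```text
time_s: 3.58
eef_pos: [0.4553, -0.0515, 0.1269]
ee_rot: [[0.143, 0.001, 0.99], [-0.99, -0.001, 0.143], [0.001, -1.0, 0.0]]
ft_force: [0.6, -0.2, 0.1]
gripper_width: 0.999
```

View pics/w2.png

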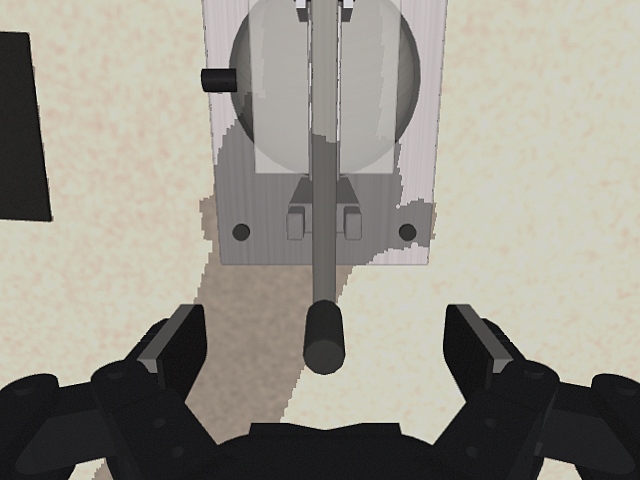

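The knob at (323,355) sits between the pads, just below the frame centre, so I'm closing on it.

```bash
python3 -m inch '[[0.3,0,0,0,0],[0.6,0,0,0,0],[1,0,0,0,0],[1,0,0,0,0],[1,0,0,0,0],[1,0,0,0,0],[1,0,0,0,0],[1,0,0,0,0],[1,0,0,0,0]]'
python3 - <<'E'
from h import *
d=snap('wrist','w3.png');print(status.observe()['ft_force'],status.observe()['moment'])
E
```

```text
time_s: 4.75
eef_pos: [0.4556, -0.0515, 0.1273]
ee_rot: [[0.143, 0.001, 0.99], [-0.99, -0.001, 0.143], [0.001, -1.0, 0.001]]
ft_force: [-1.9, 0.4, 5.0]
gripper_width: 0.144
[-2.22071748  0.26354274  5.43665992] [0.07116078 0.30854608 0.0123832 ]
```

View pics/w3.png

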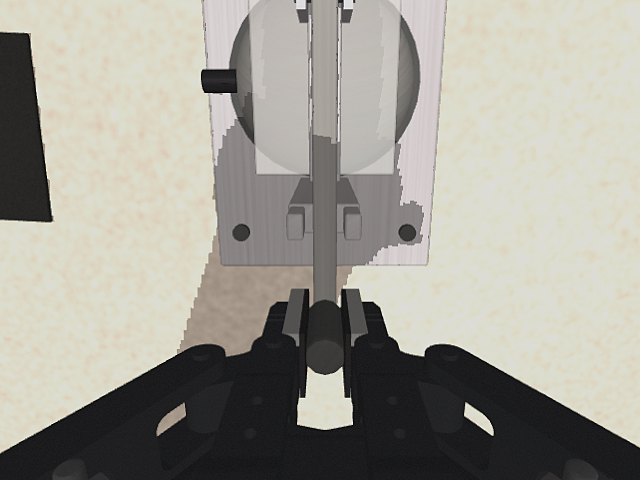

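```bash
python3 -m inch '[[1,0,-0.005,0.001,0],[1,0,-0.009,0.002,0],[1,0,-0.0135,0.0035,0],[1,0,-0.018,0.005,0],[1,0,-0.0225,0.0065,0],[1,0,-0.027,0.0085,0],[1,0,-0.031,0.0105,0],[1,0,-0.035,0.0125,0],[1,0,-0.035,0.0125,0]]'
python3 - <<'E'
from h import *
d=snap('wrist','w4.png');d=snap('scene','s4.png');print(status.observe()['ft_force'],status.observe()['moment'])
im=np.hstack([cv2.imread('pics/w4.png')[:,120:520],cv2.resize(cv2.imread('pics/s4.png')[140:340,150:310],None,fx=2.4,fy=2.4,interpolation=cv2.INTER_CUBIC)]);cv2.imwrite('pics/c5.png',im)
E
```

```text
time_s: 5.92
eef_pos: [0.4707, -0.0493, 0.1633]
ee_rot: [[0.144, 0.007, 0.99], [-0.99, -0.001, 0.144], [0.002, -1.0, 0.007]]
ft_force: [9.5, 1.2, -9.5]
gripper_width: 0.139
[ 7.74338951  0.17863648 -9.98320725] [ 0.24159388 -1.51859166  0.02352751]
```

View pics/c5.png

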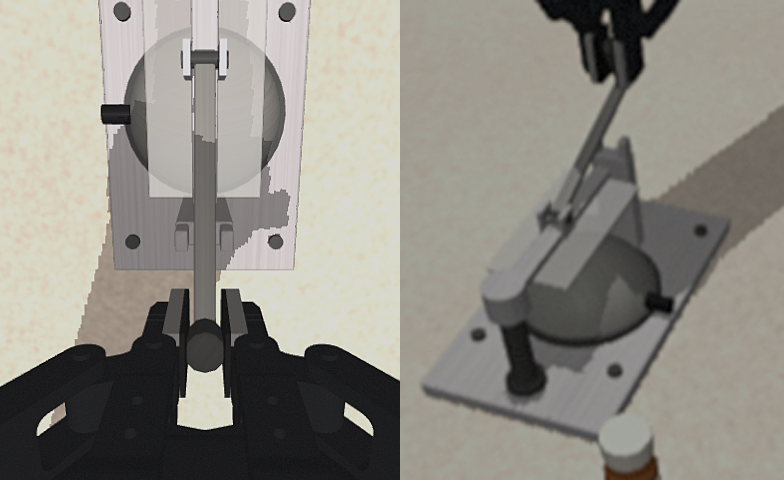

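```bash
python3 -m inch '[[1,0.008,0,0.0002,-0.05],[1,0.0161,0,0.0008,-0.1],[1,0.024,0,0.0018,-0.15],[1,0.032,0,0.0032,-0.2],[1,0.0398,0,0.005,-0.25],[1,0.0476,0,0.0072,-0.3],[1,0.0552,0,0.0098,-0.35],[1,0.0627,0,0.0127,-0.4],[1,0.07,0,0.016,-0.45],[1,0.0772,0,0.0197,-0.5],[1,0.0909,0,0.0281,-0.6],[1,0.1037,0,0.0379,-0.7],[1,0.1155,0,0.0488,-0.8],[1,0.1155,0,0.0488,-0.8]]'
python3 - <<'E'
from h import *
d=snap('wrist','w5.png');d=snap('scene','s5.png');s=status.observe();print(s['ft_force'],s['moment'],s['qpos'])
v=np.array(s['eef_pos'])-[.630,-.026,0];print(np.hypot(v[0],v[1]),np.degrees(np.arctan2(v[1],v[0])))
im=np.hstack([cv2.imread('pics/w5.png')[:,120:520],cv2.resize(cv2.imread('pics/s5.png')[140:340,150:310],None,fx=2.4,fy=2.4,interpolation=cv2.INTER_CUBIC)]);cv2.imwrite('pics/c6.png',im)
E
```

```text
time_s: 7.78
eef_pos: [0.5358, -0.1568, 0.1632]
ee_rot: [[0.81, 0.006, 0.587], [-0.587, -0.0, 0.81], [0.005, -1.0, 0.003]]
ft_force: [1.3, 0.7, -5.4]
gripper_width: 0.139
[ 1.83952127  1.1991905  -5.42944348] [-0.01897687 -0.12824406 -0.1140202 ] [ 0.12281043  0.41016577  0.14119057  1.88608966 -0.07694261  0.84490398
 -0.32472433]
0.16117543449195995 -126.12010347478534
```

View pics/c6.png

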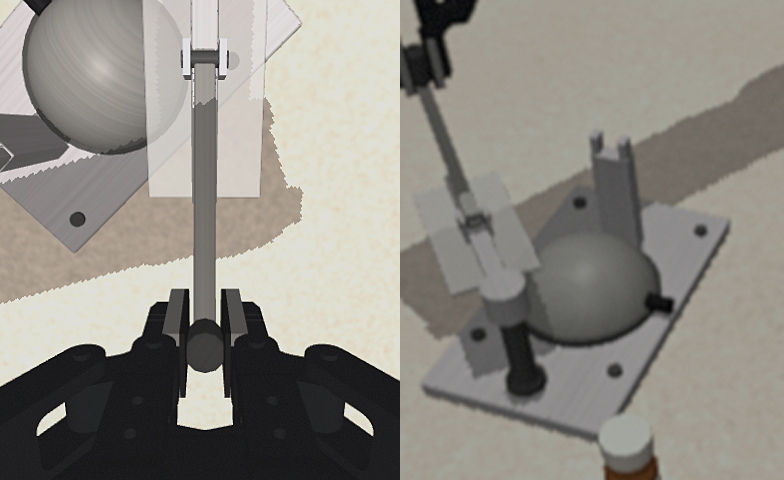

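```bash
python3 -m inch '[[1,0.008,0,0.0002,-0.05],[1,0.0161,0,0.0008,-0.1],[1,0.032,0,0.0032,-0.2],[1,0.0476,0,0.0072,-0.3],[1,0.0627,0,0.0127,-0.4],[1,0.0772,0,0.0197,-0.5],[1,0.0909,0,0.0281,-0.6],[1,0.1037,0,0.0379,-0.7],[1,0.1155,0,0.0488,-0.8],[1,0.121,0,0.0548,-0.85],[1,0.121,0,0.0548,-0.85],[1,0.121,0,0.0548,-0.85]]'
python3 - <<'E'
from h import *
d=snap('wrist','w6.png');d=snap('scene','s6.png');s=status.observe();print(s['ft_force'],s['moment'],s['qpos'])
v=np.array(s['eef_pos'])-[.630,-.026,0];print(np.hypot(v[0],v[1]),np.degrees(np.arctan2(v[1],v[0])))
im=np.hstack([cv2.imread('pics/w6.png')[:,120:520],cv2.resize(cv2.imread('pics/s6.png')[140:340,150:310],None,fx=2.4,fy=2.4,interpolation=cv2.INTER_CUBIC)]);cv2.imwrite('pics/c7.png',im)
E
```

```text
time_s: 9.38
eef_pos: [0.6645, -0.1837, 0.1641]
ee_rot: [[0.976, 0.005, -0.218], [0.218, -0.001, 0.976], [0.005, -1.0, -0.002]]
ft_force: [1.1, -2.0, -3.2]
gripper_width: 0.142
[ 1.58467274 -1.79359722 -3.07602101] [-0.83222527 -0.15141083 -0.20785011] [ 0.26232033  0.61861991 -0.04603014  1.53015266  0.03165315  0.98795083
  0.42801606]
0.16140112537591994 -77.63437933226469
```

View pics/c7.png

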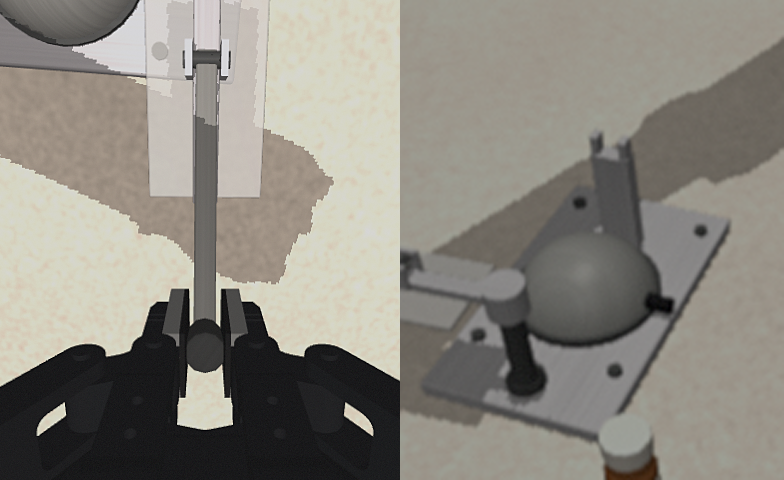

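```bash
python3 -m inch '[[1,0,0.005,-0.0025,0],[1,0,0.009,-0.0042,0],[1,0,0.013,-0.006,0],[1,0,0.0175,-0.0077,0],[1,0,0.022,-0.0092,0],[1,0,0.026,-0.0105,0],[1,0,0.031,-0.0117,0],[1,0,0.031,-0.0117,0],[0.7,0,0.031,-0.0117,0],[0.4,0,0.031,-0.0117,0],[0.2,0,0.031,-0.0117,0],[0,0,0.031,-0.0117,0],[0,0,0.031,-0.0117,0],[0,0,0.031,-0.0117,0]]'
python3 - <<'E'
from h import *
d=snap('wrist','w7.png');s=status.observe();print(s['ft_force'])
E
```

```text
time_s: 11.22
eef_pos: [0.6673, -0.1951, 0.1332]
ee_rot: [[0.976, 0.005, -0.219], [0.219, -0.001, 0.976], [0.005, -1.0, -0.002]]
ft_force: [-0.1, -0.4, -0.8]
gripper_width: 0.998
[ 0.51028025 -0.07821593  0.24232063]
```

View pics/w7.png

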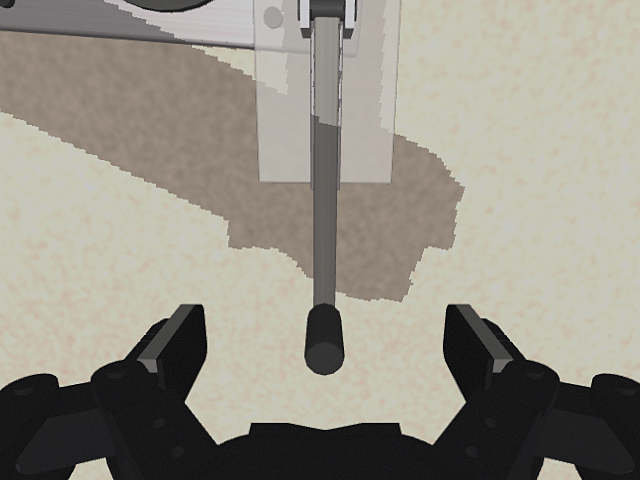

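```bash
python3 -m inch '[[0,0,-0.04,0,0],[0,0,-0.08,0,0],[0,0,-0.12,0,0],[0,-0.02,-0.12,0.05,0],[0,-0.05,-0.12,0.1,0],[0,-0.075,-0.12,0.15,0],[0,-0.084,-0.12,0.179,0],[0,-0.084,-0.12,0.179,0],[0,-0.084,-0.12,0.179,0],[0,-0.084,-0.12,0.179,0]]'
python3 - <<'E'
from h import *
d=snap('wrist','w8.png');s=status.observe();print(s['ft_force']);print(s['eef_pos'],np.array(s['ee_rot']).tolist())
E
```

```text
time_s: 12.52
eef_pos: [0.5461, -0.0401, 0.2523]
ee_rot: [[0.976, 0.006, -0.217], [0.217, -0.001, 0.976], [0.005, -1.0, -0.003]]
ft_force: [0.6, 0.0, -0.1]
gripper_width: 1.001
[ 0.24874475 -0.74212595 -0.3056905 ]
[ 0.54597155 -0.04002305  0.25222936] [[0.9762363106664321, 0.0055026214971309355, -0.21663883976113968], [0.21664902413478773, -0.0013204302718216496, 0.9762486654563691], [0.005085870411012686, -0.999983988682097, -0.0024811895545919583]]
```

View pics/w8.png

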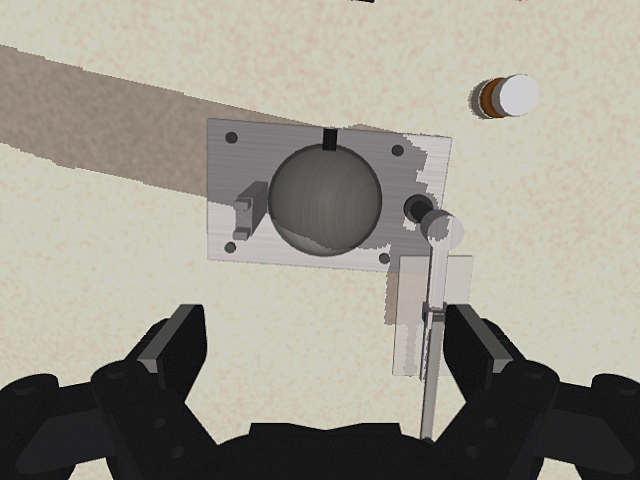

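```bash
python3 - <<'E'
from h import *
d=snap('wrist');g=cv2.GaussianBlur(cv2.cvtColor(cv2.imread('pics/w8.png'),cv2.COLOR_BGR2GRAY),(0,0),1.2).astype(np.float32)
c=np.array([325.,200.])
for it in range(3):
    pts=[]
    for t in np.linspace(0,2*np.pi,180,endpoint=False):
        rr=np.arange(50,63,.25);x=(c[0]+rr*np.cos(t)).astype(np.float32)[None];y=(c[1]+rr*np.sin(t)).astype(np.float32)[None]
        v=cv2.remap(g,x,y,cv2.INTER_CUBIC)[0];gr=np.gradient(v);i=np.argmax(gr)
        if gr[i]>1.0 and 2<i<len(rr)-3: pts.append([x[0,i],y[0,i]])
    P=np.array(pts)
    el=cv2.fitEllipseAMS(P.astype(np.float32)); c=np.array(el[0])
V=np.array([ray(d,p)[1] for p in P]);keep=np.ones(len(V),bool)
for _ in range(6):
    w=np.linalg.lstsq(V[keep],np.ones(keep.sum()),rcond=None)[0]
    ang=np.arccos(V@w/np.linalg.norm(w)); m=np.median(ang[keep]); keep=abs(ang-m)<.003
o=d['o'];u=w/np.linalg.norm(w);X=o+u*(.004-o[2])/u[2]
print(len(P),keep.sum(),el,'half angle',m,'R est',np.linalg.norm(X-o)*np.sin(m));print('dome',X, o)
for uv in [(231,137.5),(397.5,150.5),(230.5,247.5),(384.5,258.5)]: print('screw',onz(d,uv,.012).round(4))
print('corners',[onz(d,uv,.012).round(4) for uv in [(208,119),(451,137),(208,259)]])
E
```

```text
174 174 ((324.5694580078125, 199.73794555664062), (113.33434295654297, 114.50055694580078), 91.77420806884766) half angle 0.13986440369214465 R est 0.05232436495513056
dome [ 0.54692402 -0.03866632  0.004     ] [0.52992221 0.02880069 0.37282514]
screw [ 0.4549 -0.0006  0.012 ]
screw [0.5995 0.0202 0.012 ]
screw [ 0.47  -0.1    0.012]
screw [ 0.6142 -0.0794  0.012 ]
corners [array([0.4331, 0.0105, 0.012 ]), array([0.6422, 0.0416, 0.012 ]), array([ 0.4509, -0.1159,  0.012 ])]
```

```bash
python3 -m inch '[[0,0,0,0.05,0],[0,0.002,0,0.11,0],[0,0.003,0,0.17,0],[0,0.004,0,0.23,0],[0,0.005,0,0.29,0],[0,0.006,0,0.34,0],[0,0.007,0,0.38,0],[0,0.008,0,0.406,0],[0,0.008,0,0.406,0],[0,0.008,0,0.406,0],[0,0.008,0,0.406,0]]'
python3 - <<'E'
from h import *
d=snap('wrist','w9.png');s=status.observe();print(s['ft_force']);print(s['eef_pos'],np.array(s['ee_rot']).tolist())
E
```

```text
time_s: 14.0
eef_pos: [0.4666, 0.3564, 0.2511]
ee_rot: [[0.977, 0.005, -0.214], [0.214, -0.002, 0.977], [0.005, -1.0, -0.003]]
ft_force: [-0.0, 0.7, 0.2]
gripper_width: 1.004
[ 0.70787735 -0.31595987  1.23556236]
[0.46647079 0.35669131 0.25123358] [[0.9767083338402563, 0.00552412148108643, -0.21450015078981224], [0.21451309868962906, -0.001862040783359074, 0.9767193370127852], [0.0049961082417775485, -0.9999830082986327, -0.003003667167503129]]
```

View pics/w9.png

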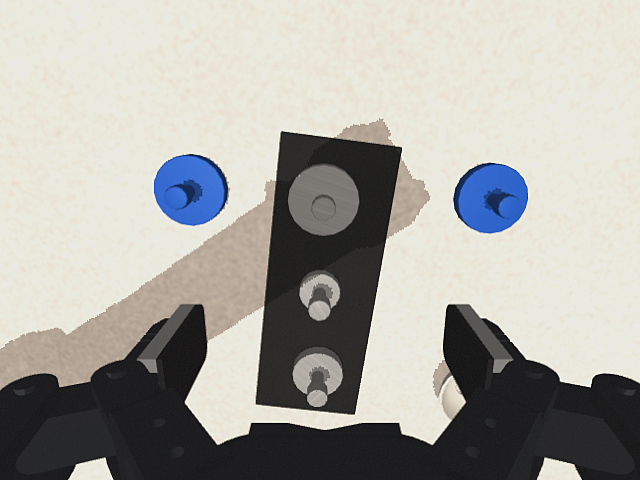

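```bash
python3 - <<'E'
from h import *
d=snap('wrist');im=cv2.imread('pics/w9.png')
cv2.imwrite('pics/c8.png',cv2.resize(im[150:250,274:374],None,fx=5,fy=5,interpolation=cv2.INTER_CUBIC))
g=cv2.GaussianBlur(cv2.cvtColor(im,cv2.COLOR_BGR2GRAY),(5,5),0)
m=((g>68).astype(np.uint8));m[:,:285]=0;m[:,365:]=0;m[:160]=0;m[240:]=0
cs=cv2.findContours(m,0,cv2.CHAIN_APPROX_NONE)[0];c=max(cs,key=cv2.contourArea)
el=cv2.fitEllipse(c);print(el)
P=c[:,0,:].astype(float)
# rim points to plane z=.019
Q=np.array([onz(d,p,.019)[:2] for p in P]);A=np.c_[2*Q,np.ones(len(Q))];x=np.linalg.lstsq(A,(Q**2).sum(1),rcond=None)[0];print('disc',x[:2],'r',np.sqrt(x[2]+x[0]**2+x[1]**2))
print('head',onz(d,(323,209),.053)[:2])
E
```

```text
((323.13140869140625, 199.55787658691406), (70.14555358886719, 70.6164779663086), 171.50035095214844)
disc [0.46545823 0.36059189] r 0.03147320443245028
head [0.46541373 0.35996273]
```

View pics/c8.png

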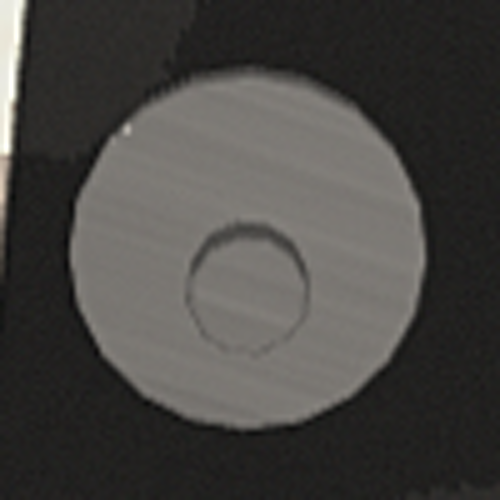

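```bash
python3 -m inch '[[0,-0.001,0.05,0.0045,0],[0,-0.001,0.1,0.0045,0],[0,-0.001,0.14,0.0045,0],[0,-0.001,0.16,0.0045,0],[0,-0.001,0.16,0.0045,0],[0,-0.001,0.16,0.0045,0]]'
python3 - <<'E'
from h import *
d=snap('wrist','w10.png');s=status.observe();print(s['ft_force']);p=np.array(s['eef_pos']);R=np.array(s['ee_rot']);print(p,R.tolist())
print(R.T@(np.array([.4655,.3605,.0485])-p))
for z in (.019,.053): print(proj(d,(.4655,.3605,z)))
E
```

```text
time_s: 14.85
eef_pos: [0.4664, 0.3617, 0.093]
ee_rot: [[0.977, 0.008, -0.215], [0.215, 0.0, 0.977], [0.008, -1.0, -0.002]]
ft_force: [-0.2, 0.4, 0.1]
gripper_width: 1.0
[-0.28173633  0.38064676 -0.06114799]
[0.46653771 0.36180097 0.09322003] [[0.9766712379344475, 0.008231651690432213, -0.21458222876566668], [0.21458627013142212, 0.0003994863400369306, 0.9767049570273247], [0.008125617679774102, -0.9999660395839007, -0.001376232615009155]]
[-0.00165604  0.04470945 -0.00098644]
[321.34425598 267.59855492]
[321.34877379 294.73183032]
```

View pics/w10.png

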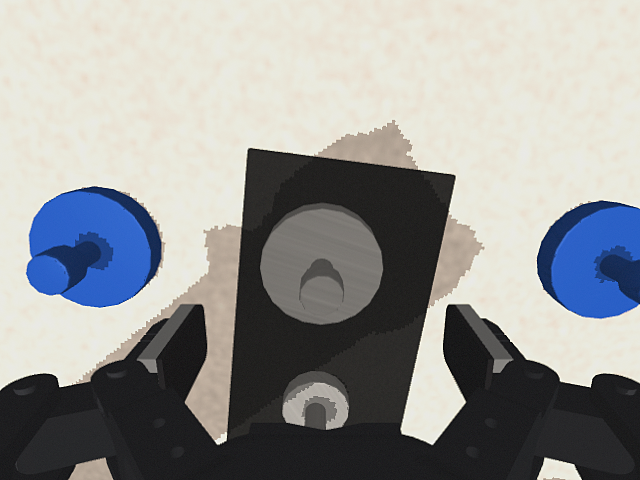

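```bash
python3 -m inch '[[0,-0.0015,0.015,0,0],[0,-0.0015,0.03,0,0],[0,-0.0015,0.04,0,0],[0,-0.0015,0.0445,0,0],[0,-0.0015,0.0445,0,0],[0,-0.0015,0.0445,0,0],[0,-0.0015,0.0445,0,0]]'
python3 - <<'E'
from h import *
d=snap('wrist','w11.png');s=status.observe();print(s['ft_force']);p=np.array(s['eef_pos']);R=np.array(s['ee_rot']);print(p,R.tolist())
print(proj(d,p))
for z in (.019,.053): print(proj(d,(.4655,.3613,z)))
E
```

```text
time_s: 15.78
eef_pos: [0.4657, 0.3618, 0.0492]
ee_rot: [[0.977, 0.009, -0.215], [0.215, 0.001, 0.977], [0.009, -1.0, -0.001]]
ft_force: [0.1, -0.0, -0.1]
gripper_width: 0.999
[ 0.4537108   0.12763853 -0.9917226 ]
[0.46569187 0.36171556 0.04912788] [[0.9766543897305385, 0.008835405662537748, -0.21463489610696623], [0.2146357928935498, 0.0008577713533307117, 0.9766937803821946], [0.008813593423060102, -0.999960599141328, -0.001058648142299427]]
[324.62279662 340.82500765]
[323.26781265 303.41123945]
[323.88884121 347.93188836]
```

View pics/w11.png

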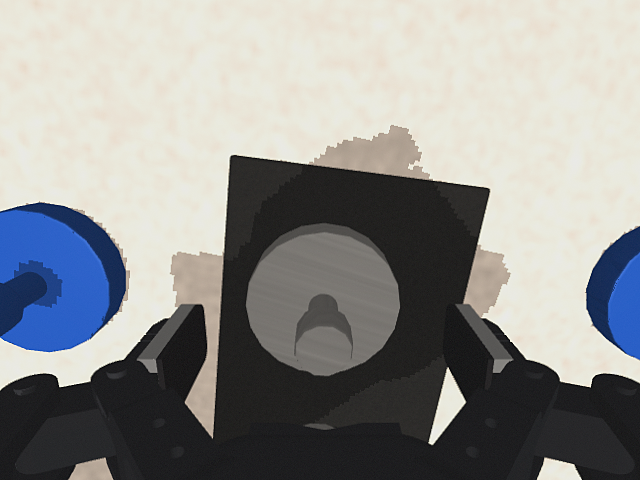

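```bash
python3 -m inch '[[0.3,0,0,0.001,0],[0.5,0,0,0.001,0],[0.65,0,0,0.001,0],[0.75,0,0,0.001,0],[0.85,0,0,0.001,0],[1,0,0,0.001,0],[1,0,0,0.001,0],[1,0,0,0.001,0],[1,0,0,0.001,0],[1,0,0,0.001,0]]'
python3 - <<'E'
from h import *
d=snap('wrist','w12.png');s=status.observe();print(s['ft_force'],s['moment']);p=np.array(s['eef_pos']);R=np.array(s['ee_rot']);print(p,R.tolist())
print(proj(d,p),proj(d,p+R@[0,.003,0]))
E
```

```text
time_s: 17.08
eef_pos: [0.4654, 0.3626, 0.0493]
ee_rot: [[0.977, 0.009, -0.215], [0.215, 0.001, 0.977], [0.009, -1.0, -0.001]]
ft_force: [-1.5, -1.1, 5.6]
gripper_width: 0.208
[-1.68157643 -2.22000096  6.29732491] [-0.35527437  0.46682651 -0.03651271]
[0.46541885 0.36267487 0.04932953] [[0.9766702892149685, 0.008794699798258348, -0.21456420815273128], [0.21456569693509603, 0.0007850235873140829, 0.9767092430384406], [0.00875830254710056, -0.9999610177369045, -0.0011203316774856145]]
[324.85096652 340.64247647] [324.84418453 336.13094564]
```

View pics/w12.png

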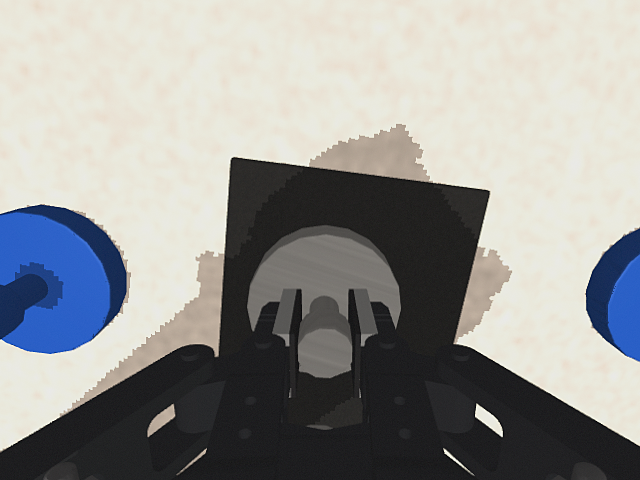

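```bash
python3 -m inch '[[1,0,-0.004,0,0],[1,0,-0.01,0,0],[1,0,-0.03,0,0],[1,0,-0.06,0,0],[1,0,-0.1,0,0],[1,0,-0.13,0,0],[1,0,-0.13,0,0],[1,0,-0.13,0,0]]'
python3 - <<'E'
from h import *
d=snap('wrist','w13.png');b=snap('side','d13.png');s=status.observe();print(s['ft_force'],s['moment']);p=np.array(s['eef_pos']);R=np.array(s['ee_rot']);print(p,R.tolist())
u=proj(b,p).astype(int);print(u)
i=cv2.imread('pics/d13.png')[max(u[1]-70,0):u[1]+70,max(u[0]-60,0):u[0]+60];i=cv2.resize(i,(412,480),interpolation=cv2.INTER_CUBIC)
cv2.imwrite('pics/c9.png',np.hstack([cv2.imread('pics/w13.png')[:,130:510],i]))
E
```

```text
time_s: 18.12
eef_pos: [0.4638, 0.3619, 0.1787]
ee_rot: [[0.977, 0.008, -0.214], [0.214, -0.0, 0.977], [0.008, -1.0, -0.002]]
ft_force: [0.6, -0.7, -4.5]
gripper_width: 0.21
[ 0.3287512  -0.59263931 -3.87561808] [0.02141691 0.04778752 0.00711621]
[0.46334143 0.36163919 0.17766055] [[0.9766851390061625, 0.00642119015387488, -0.21458077164909428], [0.2145924559539989, -0.0011815207859567605, 0.9767029650084325], [0.00601806382020251, -0.9999786859356754, -0.002531912758338526]]
[207 146]
```

View pics/c9.png

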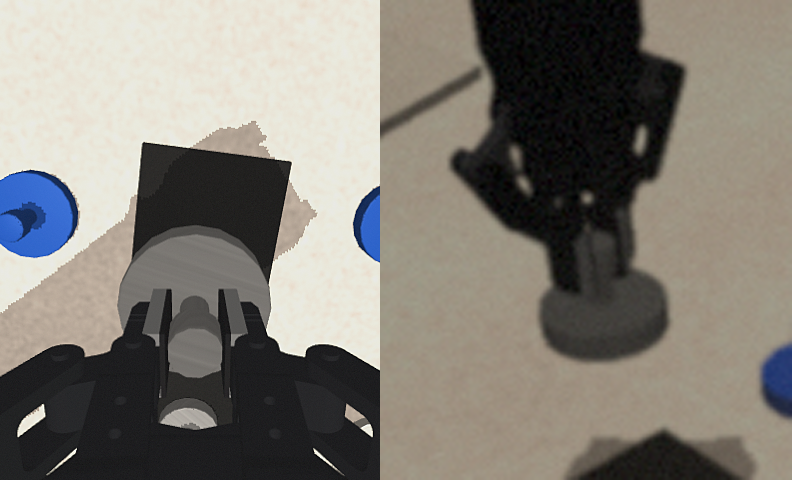

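```bash
python3 - <<'E'
from h import *
d=snap('wrist','w14.png');p=np.array(d['s']['eef_pos']);R=np.array(d['s']['ee_rot'])
from scipy.optimize import least_squares
for f in ('w12.png','w14.png'):
    g=cv2.GaussianBlur(cv2.cvtColor(cv2.imread('pics/'+f),cv2.COLOR_BGR2GRAY),(0,0),1).astype(np.float32)
    T=np.array(d['tool_from_camera']);Q=[];P=[]
    for t in np.radians(np.r_[180:361:2]):  # upper half
        # image center guess
        rr=np.arange(60,90,.25);x=(324+rr*np.cos(t)).astype(np.float32)[None];y=(305+rr*np.sin(t)).astype(np.float32)[None]
        v=cv2.remap(g,x,y,cv2.INTER_CUBIC)[0];gr=np.gradient(v);i=np.argmin(gr)
        j=np.where(gr<-1.5)[0]
        if len(j)==0: continue
        # first local min of gradient
        k=j[0]
        while k+1<len(gr) and gr[k+1]<gr[k]: k+=1
        uv=(x[0,k],y[0,k]);P.append(uv)
        q=cv2.undistortPoints(np.array([[uv]],float),np.array(d['K']),np.array(d['distortion'],float))[0,0]
        v3=T[:3,:3]@np.array([q[0],q[1],1]);o=T[:3,3];X=o+v3*(.0303-o[1])/v3[1];Q.append([X[0],X[2]])
    Q=np.array(Q)
    r=least_squares(lambda c:np.hypot(*(Q-c[:2]).T)-c[2],[0,0,.032],loss='soft_l1',f_scale=.0005)
    r2=least_squares(lambda c:np.hypot(*(Q-c[:2]).T)-.032,[0,0],loss='soft_l1',f_scale=.0005)
    print(f,len(Q),r.x,r2.x,np.abs(r2.fun).mean(), np.array(P)[::15].round(0).tolist())
E
```

```text
w12.png 91 [-0.00037746 -0.00272593  0.03117068] [-0.00036618 -0.00374151] 0.00029044425894615217 [[247.0, 305.0], [259.0, 267.0], [289.0, 244.0], [324.0, 235.0], [359.0, 244.0], [389.0, 267.0], [400.0, 305.0]]
w14.png 73 [-0.0002094  -0.00276121  0.03125545] [-0.00025166 -0.00364629] 0.00021758910063444128 [[254.0, 279.0], [277.0, 249.0], [312.0, 236.0], [348.0, 239.0], [380.0, 258.0]]
```

```bash
python3 - <<'E'
from h import *
im=cv2.imread('pics/w8.png');cv2.imwrite('pics/c10.png',cv2.resize(im[135:265,260:390],None,fx=4.5,fy=4.5,interpolation=cv2.INTER_CUBIC))
E
```

```text
(no output)
```

View pics/c10.png

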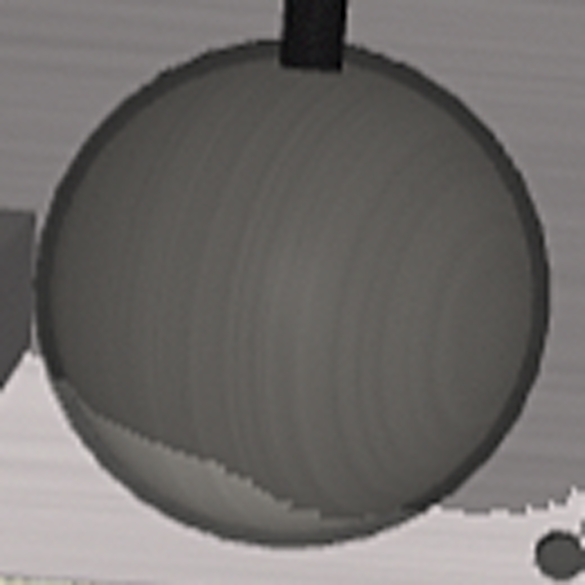

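```bash
python3 -m inch '[[1,0,0,-0.015,0],[1,0,0,-0.04,0],[1,-0.001,0,-0.075,0],[1,-0.001,0,-0.115,0],[1,-0.002,0,-0.155,0],[1,-0.002,0,-0.195,0],[1,-0.003,0,-0.235,0],[1,-0.003,0,-0.275,0],[1,-0.004,0,-0.315,0],[1,-0.004,0,-0.35,0],[1,-0.004,0,-0.38,0],[1,-0.004,0,-0.398,0],[1,-0.004,0,-0.405,0],[1,-0.004,0,-0.405,0],[1,-0.004,0,-0.405,0],[1,-0.004,0,-0.405,0]]'
python3 - <<'E'
from h import *
s=status.observe();p=np.array(s['eef_pos']);R=np.array(s['ee_rot']);print(p,R.tolist(),s['ft_force'],s['moment'])
print(R.T@(np.array([.5464,-.0350,.110])-p))
E
```

```text
time_s: 20.27
eef_pos: [0.5463, -0.0334, 0.1786]
ee_rot: [[0.976, 0.006, -0.216], [0.216, -0.001, 0.976], [0.006, -1.0, -0.002]]
ft_force: [0.8, -0.6, -3.6]
gripper_width: 0.207
[ 0.54627252 -0.03338921  0.17858656] [[0.9762691143578442, 0.006180482669603667, -0.21647267260539155], [0.21648108581978034, -0.0007183405912110899, 0.976286547827575], [0.005878420981795305, -0.9999806426230288, -0.002039251331995105]] [ 0.79836204 -0.56452537 -3.56389671] [0.02046966 0.03823167 0.02277196]
[-0.00062743  0.06858717 -0.00146033]
```

```bash
python3 -m inch '[[1,-0.0006,0.012,-0.0015,0],[1,-0.0006,0.03,-0.0015,0],[1,-0.0006,0.045,-0.0015,0],[1,-0.0006,0.058,-0.0015,0],[1,-0.0006,0.0645,-0.0015,0],[1,-0.0006,0.0665,-0.0015,0],[1,-0.0006,0.0665,-0.0015,0],[1,-0.0006,0.0665,-0.0015,0],[1,-0.0006,0.0665,-0.0015,0]]'
python3 - <<'E'
from h import *
d=snap('wrist','w15.png');a=snap('scene','s15.png');b=snap('side','d15.png')
s=status.observe();p=np.array(s['eef_pos']);R=np.array(s['ee_rot']);print(p,R.tolist(),s['ft_force'],s['moment'])
print(R.T@(np.array([.5464,-.0350,.1003])-p))
A=cv2.imread('pics/s15.png')[190:310,170:290];B=cv2.imread('pics/d15.png')[270:390,350:470]
cv2.imwrite('pics/c11.png',np.hstack([cv2.resize(i,(400,400),interpolation=cv2.INTER_CUBIC) for i in (A,B)]))
E
```

```text
time_s: 21.4
eef_pos: [0.5468, -0.0351, 0.1126]
ee_rot: [[0.976, 0.007, -0.217], [0.217, -0.001, 0.976], [0.007, -1.0, -0.002]]
ft_force: [0.2, -0.7, -3.9]
gripper_width: 0.211
[ 0.54654986 -0.03502308  0.11233628] [[0.9762501725194017, 0.006618163169195684, -0.21654514672950884], [0.21655481538777507, -0.0007724115577632892, 0.976270154881707], [0.006293853208111526, -0.9999778014019368, -0.0021872620198337125]] [-0.30050511  0.82948059 -3.46466759] [-0.02061735  0.04976739  0.02930292]
[-2.17061360e-04  1.20350016e-02  8.13078140e-05]
```

View pics/c11.png

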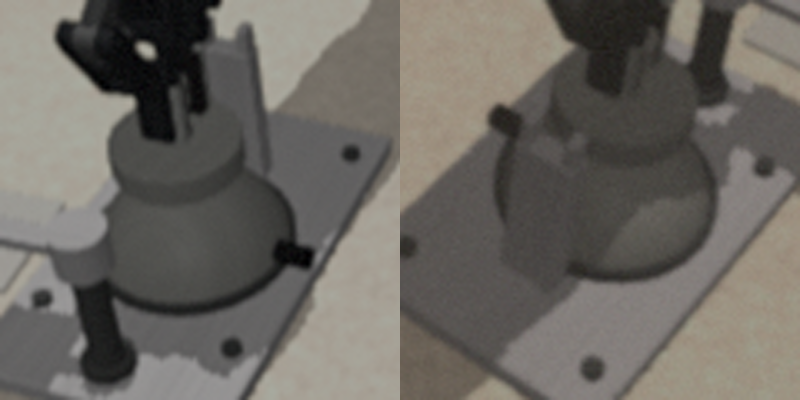

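View pics/w15.png

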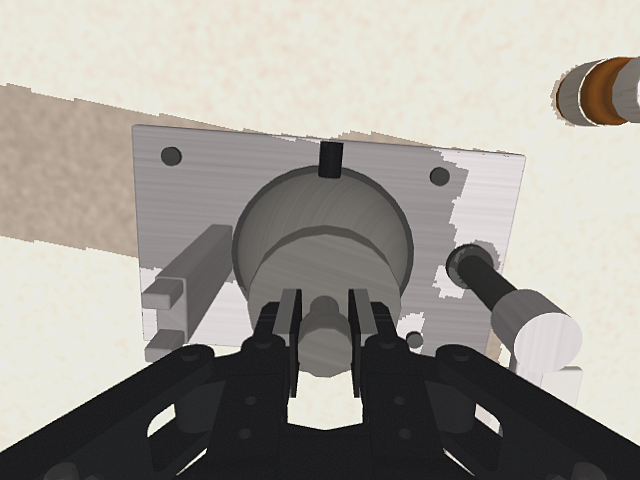

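```bash
python3 - <<'E'
from h import *
from scipy.optimize import least_squares
a=snap('scene');b=snap('side')
def edges(fn,c,a0,a1,r0,r1,sign=0,blur=1.0):
    g=cv2.GaussianBlur(cv2.imread('pics/'+fn),(0,0),blur).astype(np.float32).mean(2)
    P=[]
    for t in np.radians(np.arange(a0,a1,2.)):
        rr=np.arange(r0,r1,.2);x=(c[0]+rr*np.cos(t)).astype(np.float32)[None];y=(c[1]+rr*np.sin(t)).astype(np.float32)[None]
        gr=np.gradient(cv2.remap(g,x,y,cv2.INTER_CUBIC)[0]);k=np.argmax(gr*sign if sign else abs(gr))
        if 2<k<len(rr)-3: P.append((float(x[0,k]),float(y[0,k])))
    return P
def circ(d,P,z,R=None):
    Q=np.array([onz(d,p,z)[:2] for p in P])
    f=(lambda c:np.hypot(*(Q-c[:2]).T)-(R or c[2]))
    r=least_squares(f,[*Q.mean(0),.04][:2 if R else 3],loss='soft_l1',f_scale=.0005);return r.x.round(4),round(float(np.abs(r.fun).mean()),5)
def sph(d,P,R=.05):
    V=np.array([ray(d,p)[1] for p in P]);o=d['o']
    def f(c):
        w=np.array([c[0],c[1],.004])-o;return np.linalg.norm(np.cross(V,w),axis=1)-R
    r=least_squares(f,[.546,-.038],loss='soft_l1',f_scale=.0005);return r.x.round(4),round(float(np.abs(r.fun).mean()),5)
vis={}
# scene s6: dome sphere arcs. centre approx crop c7
c=proj(a,(.546,-.038,.02));print('c',c)
P1=edges('s6.png',c,-80,20,20,42,1);P2=edges('s6.png',c,45,110,15,40,1)
print('scene dome sphere',sph(a,P1)); print('scene ring',circ(a,P2,.012,.0505),circ(a,P2,.012))
vis['s6.png']=P1+P2
# disc bottom rim front in s15: centre
c=proj(a,(.5470,-.037,.066));print(c)
P3=edges('s15.png',c,15,165,12,30);print('scene disc bottom',circ(a,P3,.066,.032),circ(a,P3,.066));vis['s15.png']=P3
c=proj(b,(.5470,-.037,.066));print(c)
P4=edges('d15.png',c,15,165,12,30);print('side disc bottom',circ(b,P4,.066,.032),circ(b,P4,.066))
c=proj(b,(.546,-.038,.02))
P5=edges('d15.png',c,-10,80,24,42,1);print('side ring',circ(b,P5,.012,.0505),circ(b,P5,.012),);vis['d15.png']=P4+P5
out=[]
for f,P in vis.items():
    im=cv2.imread('pics/'+f);x0,y0=np.array(P).mean(0).astype(int)-[45,50]
    im=cv2.resize(im[y0:y0+100,x0:x0+88],None,fx=3,fy=3,interpolation=cv2.INTER_CUBIC)
    for p in P: cv2.circle(im,(int((p[0]-x0+.5)*3),int((p[1]-y0+.5)*3)),1,(0,0,255),-1)
    out.append(im)
cv2.imwrite('pics/c12.png',np.hstack(out))
E
```

```text
c [227.42511811 258.42649035]
scene dome sphere (array([ 0.5319, -0.0476]), 0.00592)
scene ring (array([ 0.5461, -0.0373]), 0.00058) (array([ 0.5474, -0.0362,  0.0489]), 0.00058)
[223.84055702 238.48527793]
scene disc bottom (array([ 0.5466, -0.0393]), 0.00241) (array([ 0.5458, -0.04  ,  0.033 ]), 0.00241)
[414.62358996 303.24448169]
side disc bottom (array([ 0.5486, -0.0385]), 0.00367) (array([ 0.5525, -0.0346,  0.0371]), 0.0036)
side ring (array([ 0.549 , -0.0397]), 0.00167) (array([ 0.5478, -0.0268,  0.0624]), 0.00126)
```

View pics/c12.png

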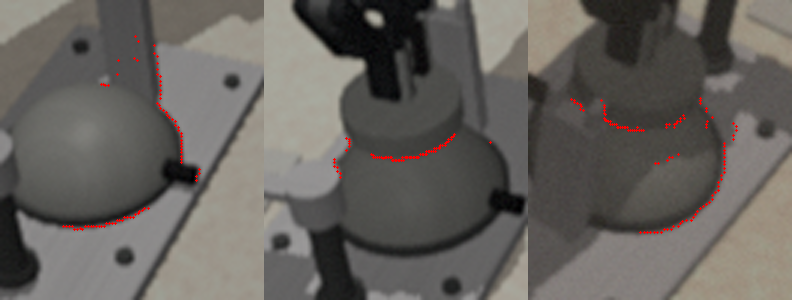

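```bash
python3 - <<'E'
from h import *
from scipy.optimize import least_squares
a=snap('scene');b=snap('side')
def edges(fn,c,a0,a1,r0,r1,sign=0,blur=1.0):
    g=cv2.GaussianBlur(cv2.imread('pics/'+fn),(0,0),blur).astype(np.float32).mean(2)
    P=[]
    for t in np.radians(np.arange(a0,a1,2.)):
        rr=np.arange(r0,r1,.2);x=(c[0]+rr*np.cos(t)).astype(np.float32)[None];y=(c[1]+rr*np.sin(t)).astype(np.float32)[None]
        gr=np.gradient(cv2.remap(g,x,y,cv2.INTER_CUBIC)[0]);k=np.argmax(gr*sign if sign else abs(gr))
        if 2<k<len(rr)-3: P.append((float(x[0,k]),float(y[0,k])))
    return P
def circ(d,P,z,R):
    Q=np.array([onz(d,p,z)[:2] for p in P]);k=np.ones(len(Q),bool)
    for _ in range(6):
        r=least_squares(lambda c:np.hypot(*(Q[k]-c[:2]).T)-R,[.546,-.038],loss='soft_l1',f_scale=.0003)
        e=abs(np.hypot(*(Q-r.x).T)-R);k=e<max(.0008,np.median(e[k])*2)
    return r.x.round(4),int(k.sum()),round(float(e[k].mean()),5)
c=proj(a,(.5470,-.037,.066))
P=edges('s15.png',c,25,140,12,24)
for R in (.031,.0315,.032): print('scene disc',circ(a,P,.066,R))
c=proj(b,(.5470,-.037,.066))
P=edges('d15.png',c,40,130,10,22)
for R in (.031,.0315,.032): print('side disc',circ(b,P,.066,R))
c=proj(a,(.546,-.038,.012));P=edges('s6.png',c,35,110,15,40,1)
for R in (.0495,.0505,.0515): print('scene ring',circ(a,P,.012,R))
c=proj(b,(.546,-.038,.012));P=edges('d15.png',c,0,105,22,40,1)
for R in (.0495,.0505,.0515): print('side ring',circ(b,P,.012,R))
E
```

```text
scene disc (array([ 0.5462, -0.0378]), 42, 0.00041)
scene disc (array([ 0.5458, -0.0382]), 42, 0.00041)
scene disc (array([ 0.5455, -0.0386]), 43, 0.00043)
side disc (array([ 0.5473, -0.0385]), 27, 0.00028)
side disc (array([ 0.5477, -0.0381]), 27, 0.0003)
side disc (array([ 0.5481, -0.0379]), 26, 0.0003)
scene ring (array([ 0.5462, -0.0362]), 26, 0.00029)
scene ring (array([ 0.5455, -0.0369]), 26, 0.0003)
scene ring (array([ 0.5448, -0.0377]), 27, 0.00032)
side ring (array([ 0.5474, -0.0404]), 40, 0.00028)
side ring (array([ 0.548 , -0.0395]), 45, 0.00033)
side ring (array([ 0.5483, -0.0385]), 43, 0.00027)
```

```bash
python3 -m inch '[[1,0,0.004,0,0],[1,0,0.007,0,0],[1,0,0.009,0,0],[1,0,0.009,0,0],[1,0,0.009,0,0]]'; python3 -c "
from h import *
s=status.observe();p=np.array(s['eef_pos']);R=np.array(s['ee_rot']);print(p,s['ft_force'],s['moment'],R.T@(np.array([.5464,-.0350,.1003])-p))"
```

```text
time_s: 22.38
eef_pos: [0.5466, -0.0351, 0.1032]
ee_rot: [[0.976, 0.006, -0.216], [0.216, -0.001, 0.976], [0.006, -1.0, -0.002]]
ft_force: [-0.4, -0.4, -4.6]
gripper_width: 0.208
[ 0.54658117 -0.03505856  0.10317729] [-0.40130432 -0.36778872 -4.57774649] [ 0.02745329  0.02779612 -0.04248611] [-0.00018174  0.00287603  0.00010245]
```

```bash
python3 -m inch '[[1,0,0.001,0,0],[1,0,0.0018,0,0],[1,0,0.0018,0,0],[1,0,0.0018,0,0]]'; python3 -m inch '[[1,0,0.0007,0,0],[1,0,0.0007,0,0],[1,0,0.0007,0,0]]'; python3 -c "
from h import *
s=status.observe();p=np.array(s['eef_pos']);R=np.array(s['ee_rot']);print(p,s['ft_force'],s['moment'],R.T@(np.array([.5464,-.0350,.1003])-p))"
```

```text
time_s: 22.88
eef_pos: [0.5465, -0.035, 0.1013]
ee_rot: [[0.976, 0.006, -0.217], [0.217, -0.001, 0.976], [0.006, -1.0, -0.002]]
ft_force: [0.8, 0.4, -4.4]
gripper_width: 0.212
time_s: 23.25
eef_pos: [0.5465, -0.035, 0.1006]
ee_rot: [[0.976, 0.006, -0.217], [0.217, -0.001, 0.976], [0.006, -1.0, -0.002]]
ft_force: [0.8, -0.6, -3.6]
gripper_width: 0.212
[ 0.54654692 -0.03502826  0.10064092] [ 0.79201064 -0.62321705 -3.59109753] [-0.01649635  0.01288348 -0.00012927] [-1.39347598e-04  3.39973596e-04  6.01004716e-05]
```

```bash
python3 -m inch '[[1,0,0.0005,0,0],[1,0,0.0005,0,0],[1,0,0.0005,0,0]]'; python3 -m inch '[[1,0,0.0005,0,0],[1,0,0.0005,0,0],[1,0,0.0005,0,0]]'; python3 -c "
from h import *
s=status.observe();p=np.array(s['eef_pos']);R=np.array(s['ee_rot']);print(p,s['ft_force'],s['moment'],R.T@(np.array([.5464,-.0350,.1003])-p))"
```

```text
time_s: 23.62
eef_pos: [0.5467, -0.035, 0.1003]
ee_rot: [[0.976, 0.007, -0.217], [0.217, -0.001, 0.976], [0.006, -1.0, -0.002]]
ft_force: [-1.2, 0.7, -2.7]
gripper_width: 0.21
time_s: 24.0
eef_pos: [0.5467, -0.0351, 0.1001]
ee_rot: [[0.976, 0.007, -0.216], [0.216, -0.001, 0.976], [0.006, -1.0, -0.002]]
ft_force: [-1.8, 0.1, 5.4]
gripper_width: 0.209
[ 0.54673868 -0.03513188  0.10012203] [-1.82457253  0.08708686  5.36140073] [-0.05392426  0.61421899 -0.07459091] [-0.00030097 -0.00018036  0.00020164]
```

```bash
python3 -m inch '[[1,0,-0.0002,0,0],[1,0,-0.0002,0,0],[1,0,-0.0002,0,0]]'; python3 -m inch '[[0.77,0,0,0,0],[0.74,0,0,0,0],[0.7,0,0,0,0],[0.65,0,0,0,0],[0.6,0,0,0,0],[0.6,0,0,0,0],[0.6,0,0,0,0]]'; python3 - <<'E'
from h import *
d=snap('wrist','w16.png');a=snap('scene','s16.png');b=snap('side','d16.png')
s=status.observe();print(s['eef_pos'],s['ft_force'],s['moment'],s['gripper_width'])
A=cv2.imread('pics/s16.png')[190:310,170:290];B=cv2.imread('pics/d16.png')[270:390,350:470];W=cv2.imread('pics/w16.png')[100:460,140:500]
cv2.imwrite('pics/c13.png',np.hstack([cv2.resize(i,(266,266),interpolation=cv2.INTER_CUBIC) for i in (A,B,W)]))
E
```

```text
time_s: 24.38
eef_pos: [0.5467, -0.0351, 0.1002]
ee_rot: [[0.976, 0.007, -0.217], [0.217, -0.001, 0.976], [0.006, -1.0, -0.002]]
ft_force: [-1.0, -0.5, -0.9]
gripper_width: 0.207
time_s: 25.25
eef_pos: [0.5467, -0.0351, 0.1002]
ee_rot: [[0.976, 0.007, -0.217], [0.217, -0.001, 0.976], [0.006, -1.0, -0.002]]
ft_force: [-0.8, -0.3, -0.4]
gripper_width: 0.404
[ 0.54670126 -0.03508708  0.10019647] [-0.21022211 -0.23003414  0.80990098] [ 0.02310751  0.03571616 -0.00787894] 0.39902123293911945
```

View pics/c13.png

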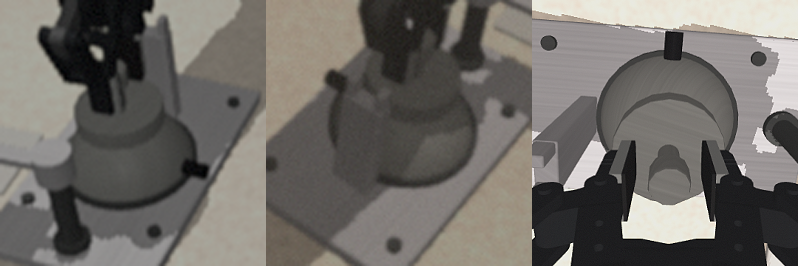

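```bash
python3 -m inch '[[0.5,0,0,0,0],[0.4,0,0,0,0],[0.4,0,0,0,0],[0.4,0,0,0,0],[0.4,0,0,0,0],[0.4,0,0,0,0]]'; python3 - <<'E'
from h import *
d=snap('wrist','w17.png');a=cv2.imread('pics/w16.png').astype(int)-cv2.imread('pics/w17.png').astype(int)
print(status.observe()['ft_force'])
W=[cv2.imread('pics/w1%d.png'%i)[210:400,220:430] for i in (6,7)]
cv2.imwrite('pics/c14.png',np.hstack([cv2.resize(i,None,fx=1.9,fy=1.9,interpolation=cv2.INTER_CUBIC) for i in W]))
E
```

```text
time_s: 26.15
eef_pos: [0.5467, -0.0351, 0.1002]
ee_rot: [[0.976, 0.007, -0.217], [0.217, -0.001, 0.976], [0.006, -1.0, -0.002]]
ft_force: [0.1, 0.5, 0.4]
gripper_width: 0.6
[ 0.41223066 -0.12129311 -0.13727458]
```

View pics/c14.png

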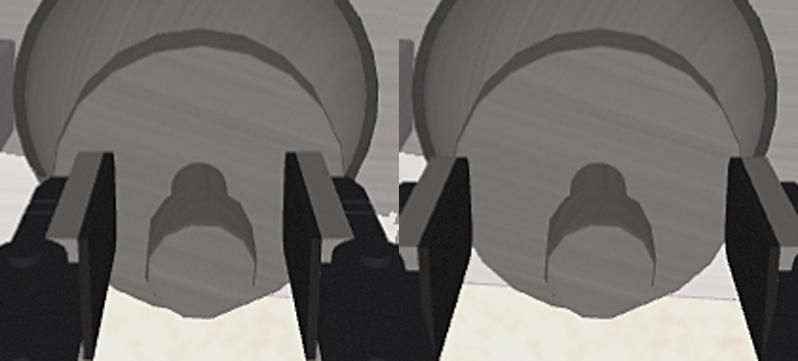

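```bash
python3 -m inch '[[0.4,0,-0.005,0,0],[0.4,0,-0.015,0,0],[0.4,0,-0.035,0,0],[0.4,0,-0.07,0,0],[0.4,0,-0.11,0,0],[0.4,0,-0.153,-0.003,0],[0.4,0,-0.153,-0.005,0],[0.4,0,-0.153,-0.005,0],[0.4,0,-0.153,-0.005,0]]'; python3 - <<'E'
from h import *
d=snap('wrist','w18.png');a=snap('scene','s18.png');b=snap('side','d18.png');print(d['s']['eef_pos'])
A=cv2.imread('pics/s18.png')[190:310,150:310];B=cv2.imread('pics/d18.png')[250:390,350:490];W=cv2.imread('pics/w18.png')[90:330,160:480]
cv2.imwrite('pics/c15.png',np.vstack([np.hstack([cv2.resize(A,(400,300),interpolation=cv2.INTER_CUBIC),cv2.resize(B,(400,300),interpolation=cv2.INTER_CUBIC)]),np.hstack([cv2.resize(W,(400,300)),np.zeros((300,400,3),np.uint8)])]))
E
```

```text
time_s: 27.32
eef_pos: [0.5458, -0.0397, 0.252]
ee_rot: [[0.976, 0.004, -0.217], [0.217, -0.001, 0.976], [0.004, -1.0, -0.002]]
ft_force: [-0.2, 0.2, 1.1]
gripper_width: 0.598
[ 0.5458122  -0.03972356  0.25199451]
```

View pics/c15.png

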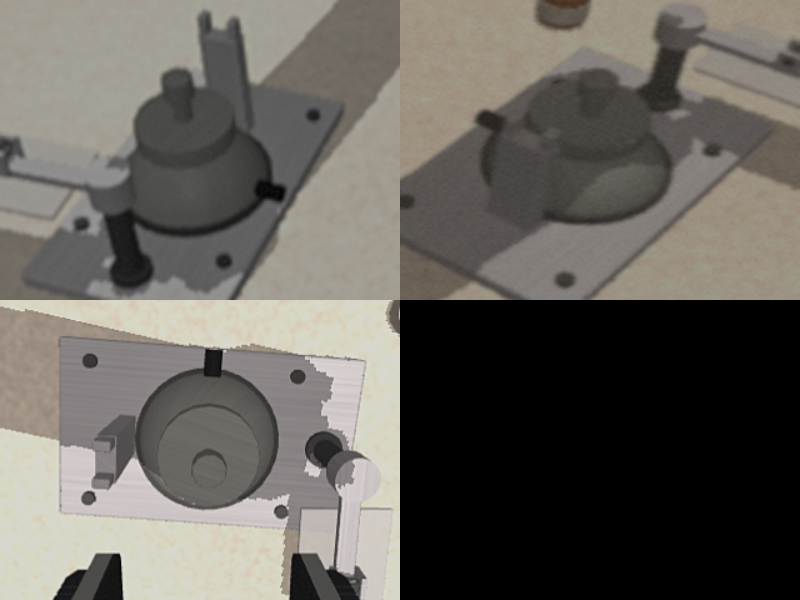

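```bash
python3 - <<'E'
from h import *
from scipy.optimize import least_squares
d=snap('wrist');im=cv2.imread('pics/w18.png');g=cv2.GaussianBlur(im,(0,0),1).astype(np.float32).mean(2)
def fit(c,r0,r1,z,sign,R,angs,ref):
    Q=[];P=[]
    for t in np.radians(angs):
        rr=np.arange(r0,r1,.2);x=(c[0]+rr*np.cos(t)).astype(np.float32)[None];y=(c[1]+rr*np.sin(t)).astype(np.float32)[None]
        gr=np.gradient(cv2.remap(g,x,y,cv2.INTER_CUBIC)[0]);k=np.argmax(gr*sign)
        if 1<k<len(rr)-2: Q.append(onz(d,(x[0,k],y[0,k]),z)[:2]);P.append((float(x[0,k]),float(y[0,k])))
    Q=np.array(Q);k=np.ones(len(Q),bool)
    for _ in range(6):
        r=least_squares(lambda c:np.hypot(*(Q[k]-c[:2]).T)-c[2],[*ref,R],loss='soft_l1',f_scale=.0003);e=abs(np.hypot(*(Q-r.x[:2]).T)-r.x[2]);k=e<.0008
    return r.x.round(4),int(k.sum()),P
cd=proj(d,(.5465,-.0371,.070));ch=proj(d,(.5465,-.0371,.104));cr=proj(d,(.5465,-.0371,.013));print(cd,ch,cr)
x,n,P=fit(cd,34,48,.070,-1,.032,np.r_[180:361:3],(.5465,-.037));print('disc upper',x,n)
x3,n3,P3=fit(cd,34,48,.070,1,.032,np.r_[20:160:3],(.5465,-.037));print('disc lower',x3,n3)
x2,n2,P2=fit(cr,48,64,.013,1,.0515,np.r_[-160:-20:3],(.5465,-.037));print('ring',x2,n2)
x4,n4,P4=fit(ch,8,20,.104,-1,.01,np.r_[0:360:5],(.5465,-.037));print('head',x4,n4)
for p in P: cv2.circle(im,(int(p[0]),int(p[1])),0,(0,0,255),-1)
for p in P3: cv2.circle(im,(int(p[0]),int(p[1])),0,(0,255,255),-1)
for p in P2: cv2.circle(im,(int(p[0]),int(p[1])),0,(0,255,0),-1)
for p in P4: cv2.circle(im,(int(p[0]),int(p[1])),0,(255,0,255),-1)
cv2.imwrite('pics/c16.png',cv2.resize(im[135:275,260:400],None,fx=4,fy=4,interpolation=cv2.INTER_NEAREST))
E
```

```text
[324.80268997 214.92574832] [325.04742023 225.77651781] [324.49084258 201.10051294]
disc upper [ 0.5476 -0.0371  0.0308] 61
disc lower [ 0.5447 -0.0276  0.044 ] 37
ring [ 0.5473 -0.038   0.0517] 43
head [ 0.5477 -0.037   0.0087] 69
```

View pics/c16.png

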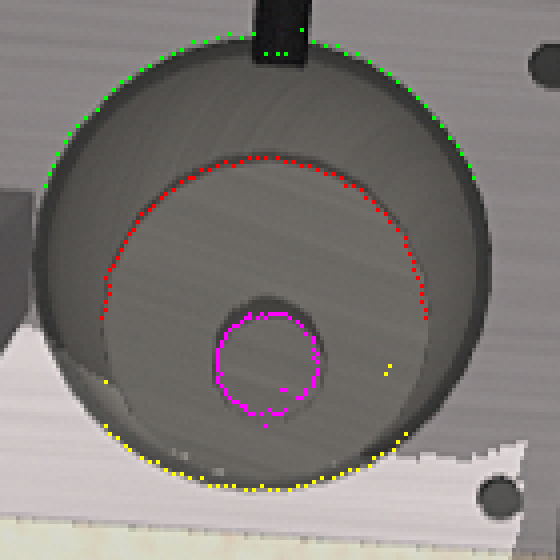

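```bash
python3 -m inch '[[0.4,0,-0.04,0,0],[0.4,0,-0.06,0,0],[0.4,0,-0.06,0,0],[0.4,0,-0.06,0,0],[0.4,0,-0.06,0,0],[0.4,0,-0.06,0,0]]'; python3 - <<'E'
from h import *
a=snap('scene','s19.png');b=snap('side','d19.png')
for f,g,r in (('s18','s19',(200,260,190,260)),('d18','d19',(280,345,380,450))):
    x,y=[cv2.imread('pics/%s.png'%i)[r[0]:r[1],r[2]:r[3]].astype(np.float32).mean(2) for i in (f,g)]
    print(cv2.phaseCorrelate(x,y))
# gate angle: knob position in scene at z .134
E
```

```text
time_s: 28.28
eef_pos: [0.5456, -0.0397, 0.3114]
ee_rot: [[0.976, 0.003, -0.217], [0.217, -0.001, 0.976], [0.003, -1.0, -0.001]]
ft_force: [0.3, 0.6, 0.2]
gripper_width: 0.593
((0.055946591198633655, 0.1413523537790553), 0.9741370823648241)
((0.005915229203843353, -0.1765715019438474), 0.9427990596971394)
```

View pics/s19.png

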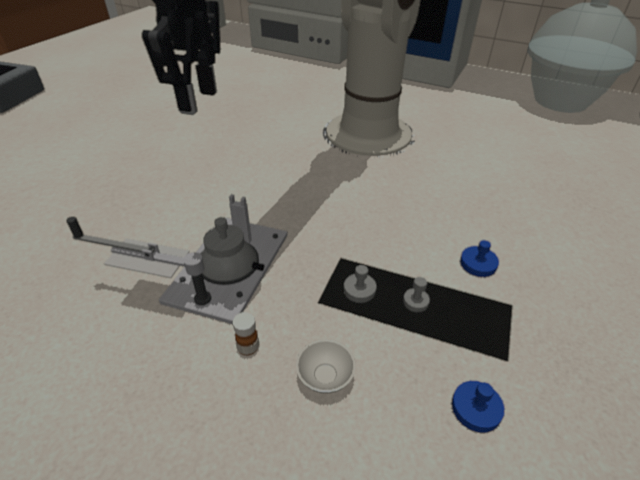

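The picture shows the gate wide open with its knob at (75,227) and the weight upright and steady on the dome at (223,245). The other weights, vial and dish haven't moved, and the gripper is clear, so I'm handing in.

```bash
python3 -c "
from h import *
print(order.hand_in())"
```

```text
the job is handed in; nothing more can be done
None
```

The job is done and handed in at about 28 s. I lifted the latch bar about 0.3 rad and swung the gate to about 94° open. I then set the largest steel weight on the dome at low force, released it and backed the gripper away upwards.

- **Upright:** the last wrist view put the weight's disc and head at the same spot, (0.5476, -0.037), so it shows no visible tilt. The scene and side pictures moved less than 0.2 px over the last second.
- **Centred:** it sits within about 1 mm of the dome centre. My dome-centre readings differ by about that much: (0.5465, -0.0371) from the full outline and (0.5473, -0.038) from the last partial arc.
- **Discarded fits:** some edge fits picked up the wrong outlines, namely the first oblique-view fits and the lower disc arc. I redid the oblique ones on trimmed arcs and left the lower arc out.
- **Everything else:** the final scene view shows the gate still open, and the other two weights, the vial, the dish and the blue look-alikes where they were.

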